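# Zero the gauge controller under its push-latch cover

## Robot

A 6-joint arm with a two-finger parallel gripper is mounted at the origin on the work surface. World frame = base frame: x ahead of the robot, y to its left, z up, the work surface at z = 0. Lengths are in mm, angles in rad, forces in N, time in s.
With the tool pointing down it reaches from about 350 to 875 mm from the base axis. Payload 15.5 kg.
Tool frame: the origin (TCP) lies at the very end of the fingers, on their centre line; the grasp point (between the pads) lies 19 mm behind it; z points along the fingers, y is the line along which they close (so a half turn about z gives the same grasp; the last joint's range is limited). The gripper opens to 85 mm and grips with 20 to 120 N. Pads are 22 mm wide; open, the fingers measure 114 mm over their backs; the gripper's body (76 mm by 85 mm) begins 54 mm behind the grasp point. The pads swing forward as they close: fully open they stand 13 mm farther back than shut.
Start: joints at [1.214, 0.494, 1.345, -0, 1.302, -0.096], TCP at [161.154, 603.868, 231.277] pointing down, gripper open.
Joint ranges: [-2.91, 2.91], [-0.82, 2.16], [0.22, 2.67], [-1.22, 4.37], [0.12, 2.79], [-3.08, 3.08]. Speed limits (rad/s): [1.89, 1.89, 2.57, 3.01, 3.01, 3.01].

## Interface

Orientations are given as a unit quaternion [w, x, y, z].
In Python, from workcell import read_state, camera, camera_params, finish_job, cut_out, pinpoint gives the robot as it stands. The module is installed in compiled form; this text tells all that it offers.
- The arm moves only by the tool play_rows, never from a script. Its argument "commands" is a list of rows, each a list of 5 numbers: the opening, from -1 (shut) to 1 (fully open), then the shift along the tool's x, y, z each as a share of 20 cm, from -1 to 1, then the turn about the tool's z as a share of pi rad, from -1 to 1. A call has exactly 10 rows; each row is the pose to reach, as a shift and turn from the pose commanded when the call began, along the tool's axes at that moment, turning the shorter way round; what a row does not reach only later rows make up. A row lasts 1/12 s, in which the tool goes at most 41.7 mm and 7.16 degrees, less where a joint would pass 70% of its speed; a pose out of reach is approached as far as the arm can. A call with a number of a shift or a turn outside -1 to 1 is refused whole. A call with a gripper value outside its range is refused whole. The fingers move at their own pace and stop on an object; the grip force is fixed at half the most. Time passes only in rows, so rows that repeat a pose let the fingers close, or fill a call up. It gives the time, the measured TCP pose, the force, the opening and the grip force at its end, in the units of the state.
- read_state(): the state, without advancing time (a new reading comes with each control period).
- camera(name): name is "side" or "top"; returns the picture (400x640x3 uint8, blue, green, red); there is no depth.
- camera_params(name): a dict with "fx", "fy", "cx", "cy" (pixels), "position" and "attitude" of the camera in the world. Camera axes: x right, y up, looking along -z (the intrinsics and any distortion apply to the point x, -y, -z); pixel columns grow to the right and rows downward; lengths in mm; the calibration is good to about 2 mm. A picture is of the moment at which its call begins. camera_params takes no time and is no camera call.
- finish_job(): hands the job in; it is judged then, once.
Trained networks look in the newest picture that a camera, given by its name, has taken for a name from the list of things; names that differ only in an ending like _2 or _b are one class to them, and where a whole thing is asked for, a point or a joint stands for the part that bears it (a point fixed in the world has none). Each returns a list of dicts, best first, with "confidence" (0 to 1); they miss things now and then, are a little off and sometimes report something else, mostly with a low value. They report only what shows in the picture. A call takes as long as a camera call.
- cut_out(name, camera): "mask" (400x640 bool, what is visible of it).
- pinpoint(name, camera): "location" ([x, y, z] in mm, in world coordinates, good to about 4 mm: a listed point, or the origin of a listed thing).
The state is a dict: "time_s": time; "q": joint angles; "joint_velocities": joint speeds; "effort": joint torques, N m; "ee_pos": TCP position; "eef_rot": TCP orientation; "ft_force": force on the tool from outside, world axes, zero at the start; "torque": the same for the moment, N m; "width": opening from 0.0 (shut) to 1.0 (fully open); "grip_force": force on a finger pad.
Only numpy, scipy, OpenCV 4.12 (cv2) and the standard library are available. Lean on these libraries where they do the work, as an engineer would, in place of code of your own. Each camera call takes 0.05 s, during which the arm holds its last target. There are 200 camera calls.

## Task

Zero the gauge controller: press its blue push-latch cover so that it pops up fully open, press the green button beneath it well down and let it come back up, then fold the cover down and press it home so that it latches flush again. Only push with the fingers: do not pick up or shift anything else on the bench, and leave the red button and the black knob alone.

Things in the scene. Friction and masses are not known exactly. Their poses are not given: they have to be found in the camera images.
- controller: cream gauge controller fixed to the bench, 140 (its x) x 220 (its y) x 70 mm; origin at the centre of its underside, z up, its x points away from its front. Flat black display at the +y end of its deck; a blue push-latch cover lies flush in the rest of the deck; the step in front of the cover (towards -x) is only 55 mm high; the deck behind the hinge is 50 mm deep and bare
- cover_hinge (a point): point on the cover's hinge line, half-way along it, 67.5 mm above the bench, fixed to the controller and with its axes. The hinge line runs along the controller's y; the cover reaches 62 mm from it towards the controller's -x, is 118 mm wide (59 mm either side) and 5 mm thick (2.5 mm above and below the hinge line)
- cover_press (a point): the white press mark: a point on the cover's outer face, 50 mm from the hinge line and half-way across; moves with the cover; z is the outward normal of that face
- cover (a joint): angle of the blue cover in rad: about 0 latched flush; 1.75 fully open, leaning 10 degrees back past upright; -0.115 pushed in to its stop (6 mm at the press mark; 5 to 8 N is ample). Each press in to the stop, then letting go, toggles the latch: latched, it springs open within a second; open, folded down from its back over the hinge, it latches. Unlatched, a spring lifts it (2 N at the mark)
- zero_top (a point): centre of the top of the green round zero button, 24 mm across, in the well under the cover, 47 mm above the bench, 40 mm from the hinge line and 27 mm from the cover's middle towards the controller's -y; reached from above only when the cover is open. The small latch plate under the open cover is on the other (+y) side
- zero (a joint): travel of the green button in m: 0 released, 0.006 fully down (about 4 N); springs back
- probe_box: dark blue probe box fixed to the bench, 150 x 170 x 60 mm, with a grey top, a red button and a black knob; origin at the centre of its underside. It and the controller may change sides. Bystander
- stop (a joint): travel of the red button on the probe box in m: 0 released, 0.006 down. Leave alone
- range_knob (a joint): angle of the black knob on the probe box in rad, 0 at the start. Leave alone
- ring_gauge: loose steel ring gauge lying flat, 64 mm outside, 40 mm bore, 22 mm high; origin at the centre of its underside. Bystander
- plug_gauge: loose steel plug gauge standing on the rear of the probe box, 28 mm thick foot, 62 mm tall; origin at the centre of its underside. Bystander
- mug: loose white mug, 76 mm across, 95 mm tall, at the left of the table; origin at the centre of its underside. Bystander
- cleaner: loose white cleaner bottle with a blue cap, 56 mm across, 160 mm tall, in the far row; origin at the centre of its underside. Bystander
- gauge_case: loose shut wooden gauge-block case, 100 x 170 x 46 mm, at the right of the table; origin at the centre of its underside. Bystander
- screwdriver: loose screwdriver lying near the robot; origin under its middle. Bystander
- setting_disc: loose dark steel disc, 60 mm across, 30 mm high, near the robot; origin at the centre of its underside. Bystander

How it is judged:
By the outcome, as a careful person would: the job done as asked, in the order asked, and still so for the second after the job is handed in, with the robot touching nothing.
It also fails if it takes over 58 s, if anything falls off the work surface, if the arm or the gripper's body presses on something with over 40 N, if the wrist force passes 120 N, or if a joint passes its speed limit or range.

## Working session

There is one attempt and no reset: what is moved stays moved. The work goes in short steps, Python scripts to look and compute and a tool call to move; the robot and the scene stay as the last step left them, time stands still between calls to the robot, and variables do not carry over. Pictures are saved under pics/ and viewed, at most 10 in all, crops included, and the job is handed in when it is done.

Besides the shell and the picture viewer there is one more tool, called after "Request:" as a command line: name --pt "numbers of a row" for each row, then --argument value for the rest. play_rows: Moves the arm, as the interface text tells. Its arguments: {"type":"object","properties":{"commands":{"type":"array"}},"required":["commands"]}

```bash
mkdir -p pics; python3 - <<'E'
from workcell import *
import cv2
for c in("top","side"):
    im=camera(c);cv2.imwrite(f"pics/{c}0.png",im)
    p=camera_params(c);print(c,p)
    for n in("controller","cover_hinge","cover_press","zero_top","probe_box","plug_gauge","cleaner","mug","gauge_case"):
        print(n,[(round(d["confidence"],2),[round(v) for v in d["location"]]) for d in pinpoint(n,c)[:2]])
s=read_state();print(s["time_s"],s["ee_pos"],s["eef_rot"],s["ft_force"],s["width"])
E
```

```text
top {'fx': 414.6788093010671, 'fy': 414.6788093010671, 'cx': 324.8562217033581, 'cy': 195.93209387450227, 'position': array([ 318.31529413,    3.41853459, 1167.81782146]), 'attitude': array([-0.68046451, -0.0718182 ,  0.0768474 ,  0.72519285])}
controller [(0.96, [575, -235, -1])]
cover_hinge [(0.78, [595, -246, 65])]
cover_press [(0.68, [547, -257, 68]), (0.59, [377, 201, 0])]
zero_top [(0.69, [593, -248, 66])]
probe_box [(0.58, [532, 192, 2])]
plug_gauge [(0.45, [569, 190, 61])]
cleaner [(0.72, [760, -6, 4])]
mug [(0.71, [505, 455, -1]), (0.45, [593, -249, 65])]
gauge_case [(0.98, [588, -460, 3])]
side {'fx': 476.94781916214305, 'fy': 476.94781916214305, 'cx': 317.3271031669745, 'cy': 198.79041411469882, 'position': array([ 361.30475656, -973.25960921, 1008.94779189]), 'attitude': array([ 0.91448896,  0.3934613 , -0.03642318, -0.08701436])}
controller [(0.89, [571, -238, 1])]
cover_hinge [(0.87, [600, -247, 69])]
cover_press [(0.91, [548, -260, 73])]
zero_top []
probe_box [(0.77, [530, 190, 1])]
plug_gauge [(0.41, [564, 190, 62])]
cleaner [(0.7, [760, -10, 1])]
mug [(0.78, [502, 456, 0])]
gauge_case []
1.0 [161.15000344 603.87633865 231.28090588] [-1.95442524e-05  1.30034624e-01  9.91509453e-01  9.18795563e-06] [-0.55115196 -0.13127569 -0.44675745] 0.9968403702581076
```

View pics/top0.png

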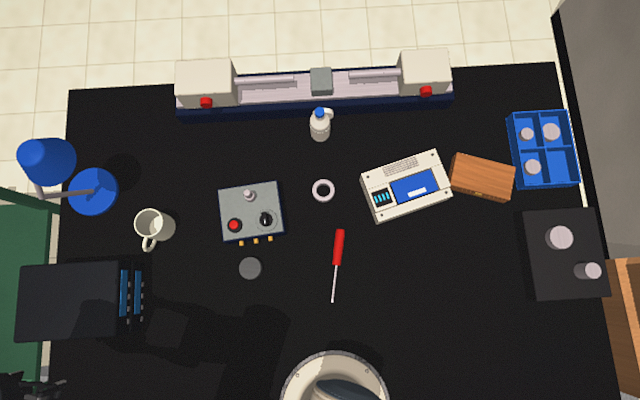

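View pics/side0.png

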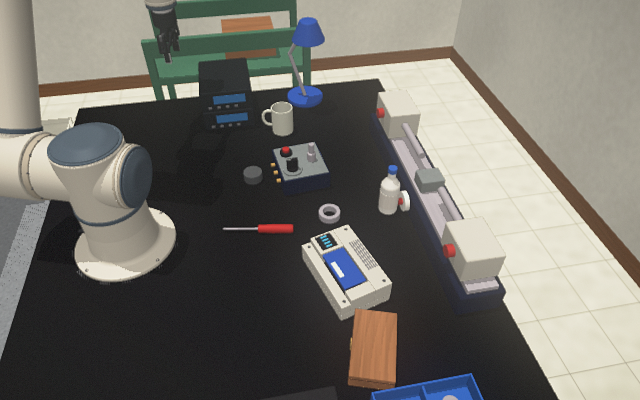

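```bash
cat >h.py <<'E'
import numpy as np,cv2
from workcell import *
from scipy.spatial.transform import Rotation as R
def q2R(q): return R.from_quat([q[1],q[2],q[3],q[0]]).as_matrix()
def ray(c,u,v,z):
    p=camera_params(c);d=np.array([(u-p["cx"])/p["fx"],-(v-p["cy"])/p["fy"],-1]);d=q2R(p["attitude"])@d
    o=p["position"];return o+d*(z-o[2])/d[2]
def proj(c,X):
    p=camera_params(c);x=q2R(p["attitude"]).T@(np.array(X)-p["position"])
    return p["cx"]+p["fx"]*x[0]/-x[2],p["cy"]-p["fy"]*x[1]/-x[2]
E
python3 - <<'E'
from h import *
for c in("top","side"):
    im=cv2.imread(f"pics/{c}0.png").astype(int)
    b,g,r=im[...,0],im[...,1],im[...,2]
    m=((b>r+50)&(b>g+15)).astype(np.uint8)
    u0,v0=map(int,proj(c,(560,-258,70)));w=np.zeros_like(m);w[max(0,v0-60):v0+60,u0-70:u0+70]=1;m*=w
    n,l,st,ce=cv2.connectedComponentsWithStats(m)
    k=1+st[1:,4].argmax();cs,_=cv2.findContours((l==k).astype(np.uint8),0,2)
    ct=max(cs,key=cv2.contourArea);pts=np.array([ray(c,u,v,70)[:2] for u,v in ct[:,0]],np.float32)
    rc=cv2.minAreaRect(pts);print(c,st[k],rc,cv2.boxPoints(rc).round().tolist())
    # white mark
    x,y,ww,h,_=st[k];hull=np.zeros_like(m);cv2.fillPoly(hull,[cv2.convexHull(ct)],1)
    e=cv2.erode(hull,np.ones((5,5)));wm=(e>0)&(im.min(2)>150);v,u=np.nonzero(wm);print(len(u),ray(c,u.mean(),v.mean(),70) if len(u) else None)
E
```

```text
top [390 169  49  35 882] ((564.8480224609375, -255.77481079101562), (62.0593147277832, 118.85183715820312), 15.984500885009766) [[519.0, -207.0], [551.0, -321.0], [611.0, -304.0], [578.0, -190.0]]
90 [ 548.62791331 -261.75408757   70.        ]
side [323 247  43  43 853] ((562.5454711914062, -254.5904083251953), (61.07439422607422, 119.15179443359375), 15.957372665405273) [[517.0, -206.0], [550.0, -320.0], [608.0, -303.0], [576.0, -189.0]]
84 [ 546.28714185 -257.9639169    70.        ]
```

Tool yaw needs +31° about world z so that tool x is the controller's -x. The hinge is at about (594, -247) with the controller's x axis at 16°. I'll approach now with the fingers shut.

Request:
play_rows --pt "-1 -0.1 -0.12 0 -0.03" --pt "-1 -0.22 -0.27 0 -0.06" --pt "-1 -0.34 -0.42 0 -0.1" --pt "-1 -0.46 -0.57 0 -0.14" --pt "-1 -0.58 -0.72 0 -0.172" --pt "-1 -0.7 -0.86 0 -0.172" --pt "-1 -0.8 -1 0 -0.172" --pt "-1 -0.8 -1 0 -0.172" --pt "-1 -0.8 -1 0 -0.172" --pt "-1 -0.8 -1 0 -0.172"

```text
time_s: 1.83
ee_pos: [264.4, 369.8, 231.5]
eef_rot: [0.0, -0.139, 0.99, 0.0]
ft_force: [-1.0, -0.2, -0.9]
width: -0.0
grip_force: 0.0
```

```bash
cat >>h.py <<'E'
a=np.deg2rad(15.97);X=np.array([np.cos(a),np.sin(a),0]);Y=np.array([-X[1],X[0],0]);H=np.array([593.8,-246.8,67.5])
def st():
    s=read_state();M=q2R(s["eef_rot"]);p=s["ee_pos"];d=p-H
    print("t",round(s["time_s"],2),"p",p.round(1),"ctl",[round(float(v),1) for v in (d@X,d@Y,p[2])],"yaw err",round(float(np.rad2deg(np.arctan2(M[:,0]@-Y,M[:,0]@-X))),2),"F",s["ft_force"].round(1),"q",s["q"].round(2))
    return p,M
def to(x,y,z):
    p,M=st();w=H+x*X+y*Y;w[2]=z;print("shares",(M.T@(w-p)/200).round(3))
E
python3 -c "
from h import *
to(-50,0,150)"
```

```text
t 1.83 p [264.4 369.8 231.5] ctl [-147.1, 683.5, 231.5] yaw err 0.01 F [-1.  -0.2 -0.9] q [ 0.82  0.25  1.75  0.    1.14 -1.03]
shares [-0.485 -3.418  0.406]
```

Request:
play_rows --pt "-1 -0.08 -0.12 0 0" --pt "-1 -0.16 -0.3 0 0" --pt "-1 -0.24 -0.48 0 0" --pt "-1 -0.32 -0.66 0 0" --pt "-1 -0.4 -0.84 0 0" --pt "-1 -0.48 -1 0 0" --pt "-1 -0.48 -1 0 0" --pt "-1 -0.48 -1 0 0" --pt "-1 -0.48 -1 0 0" --pt "-1 -0.48 -1 0 0"

```text
time_s: 2.67
ee_pos: [411.0, 204.8, 231.2]
eef_rot: [-0.0, -0.14, 0.99, 0.0]
ft_force: [-0.5, -0.3, 0.5]
width: -0.001
grip_force: 0.0
```

Request:
play_rows --pt "-1 0 -0.12 0 0" --pt "-1 0 -0.3 0 0" --pt "-1 0 -0.48 0 0" --pt "-1 0 -0.66 0 0" --pt "-1 0 -0.84 0 0" --pt "-1 0 -1 0 0" --pt "-1 0 -1 0 0" --pt "-1 0 -1 0 0" --pt "-1 0 -1 0 0" --pt "-1 0 -1 0 0"

```text
time_s: 3.5
ee_pos: [466.4, 12.9, 231.3]
eef_rot: [-0.0, -0.14, 0.99, 0.0]
ft_force: [-0.5, 0.2, 0.0]
width: -0.002
grip_force: 0.0
```

Request:
play_rows --pt "-1 0 -0.12 0 0" --pt "-1 0 -0.3 0 0" --pt "-1 0 -0.48 0 0" --pt "-1 0 -0.66 0 0" --pt "-1 0 -0.84 0 0" --pt "-1 0 -1 0 0" --pt "-1 0 -1 0 0" --pt "-1 0 -1 0 0" --pt "-1 0 -1 0 0" --pt "-1 0 -1 0 0"

```text
time_s: 4.33
ee_pos: [521.8, -179.2, 231.3]
eef_rot: [-0.0, -0.14, 0.99, 0.0]
ft_force: [0.7, 0.4, 0.6]
width: -0.0
grip_force: 0.0
```

Request:
play_rows --pt "-1 0 -0.12 0.1 0" --pt "-1 0 -0.26 0.2 0" --pt "-1 0 -0.36 0.3 0" --pt "-1 0 -0.42 0.4 0" --pt "-1 0 -0.42 0.5 0" --pt "-1 0 -0.42 0.6 0" --pt "-1 0 -0.42 0.66 0" --pt "-1 0 -0.42 0.66 0" --pt "-1 0 -0.42 0.66 0" --pt "-1 0 -0.42 0.66 0"

```text
time_s: 5.17
ee_pos: [545.8, -261.1, 100.3]
eef_rot: [0.0, -0.14, 0.99, -0.0]
ft_force: [0.7, -0.4, 0.2]
width: -0.0
grip_force: 0.0
```

```bash
python3 - <<'E'
from h import *
to(-50,0,70)
for c in("top","side"):
    im=camera(c)
    for n in("cover_press","cover_hinge"):
        print(c,n,[(round(d["confidence"],2),d["location"].round() if hasattr(d["location"],"round") else d["location"]) for d in pinpoint(n,c)[:1]])
cv2.imwrite("pics/s1.png",cv2.resize(im[160:340,230:470],None,fx=3,fy=3))
E
```

```text
t 5.17 p [ 545.8 -261.1  100.3] ctl [-50.1, -0.5, 100.3] yaw err 0.1 F [ 0.7 -0.4  0.2] q [-0.54  0.61  1.53 -0.    0.99 -2.4 ]
shares [-0.001  0.003  0.152]
top cover_press []
top cover_hinge [(0.62, [593.7, -248.4, 66.1])]
side cover_press [(0.9, [550.5, -258.7, 71.3])]
side cover_hinge [(0.92, [595.2, -247.6, 64.0])]
```

View pics/s1.png

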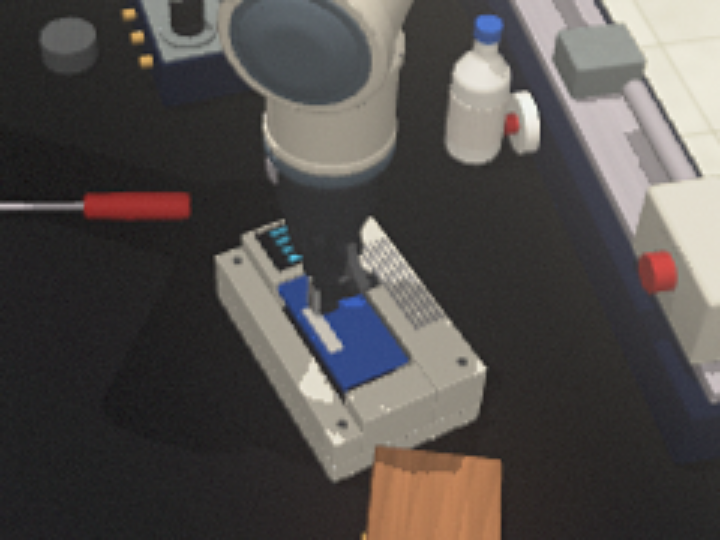

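The picture shows the fingers over the white mark, at about (325, 320) in the crop. Next I press in steps and read the force.

Request:
play_rows --pt "-1 -0.01 0 0.05 0" --pt "-1 -0.01 0 0.09 0" --pt "-1 -0.01 0 0.12 0" --pt "-1 -0.01 0 0.14 0" --pt "-1 -0.01 0 0.15 0" --pt "-1 -0.01 0 0.16 0" --pt "-1 -0.01 0 0.165 0" --pt "-1 -0.01 0 0.17 0" --pt "-1 -0.01 0 0.173 0" --pt "-1 -0.01 0 0.173 0"

```text
time_s: 6.3
ee_pos: [547.1, -261.0, 64.9]
eef_rot: [0.0, -0.139, 0.99, -0.0]
ft_force: [-3.5, 0.9, 4.7]
width: -0.002
grip_force: 2.5
```

Request:
play_rows --pt "-1 0 0 0.003 0" --pt "-1 0 0 0.006 0" --pt "-1 0 0 0.008 0" --pt "-1 0 0 0.01 0" --pt "-1 0 0 0.01 0" --pt "-1 0 0 0.012 0" --pt "-1 0 0 0.012 0" --pt "-1 0 0 0.012 0" --pt "-1 0 0 0.012 0" --pt "-1 0 0 0.012 0"

```text
time_s: 7.13
ee_pos: [547.3, -261.2, 64.2]
eef_rot: [0.001, -0.139, 0.99, -0.001]
ft_force: [-10.1, 4.0, 31.6]
width: -0.003
grip_force: 16.1
```

At the stop (32 N). Next I retreat up and towards the front.

Request:
play_rows --pt "-1 0 0 -0.02 0" --pt "-1 0.1 0 -0.13 0" --pt "-1 0.25 0 -0.25 0" --pt "-1 0.4 0 -0.38 0" --pt "-1 0.4 0 -0.5 0" --pt "-1 0.4 0 -0.6 0" --pt "-1 0.4 0 -0.6 0" --pt "-1 0.4 0 -0.6 0" --pt "-1 0.4 0 -0.6 0" --pt "-1 0.4 0 -0.6 0"

```text
time_s: 7.97
ee_pos: [470.0, -282.7, 181.4]
eef_rot: [-0.0, -0.139, 0.99, 0.001]
ft_force: [-1.2, 0.3, -0.5]
width: -0.002
grip_force: 0.0
```

```bash
python3 - <<'E'
from h import *
to(-43,-27,60)
for c in("top","side"):
    im=camera(c)
    for n in("zero_top","cover_press"):
        for d in pinpoint(n,c)[:1]: 
            L=np.array(d["location"]);print(c,n,round(d["confidence"],2),L.round(),"ctl",round((L-H)@X),round((L-H)@Y))
cv2.imwrite("pics/s2.png",cv2.resize(im[160:340,230:470],None,fx=3,fy=3))
E
```

```text
t 7.97 p [ 470.  -282.7  181.4] ctl [-128.9, -0.4, 181.4] yaw err 0.06 F [-1.2  0.3 -0.5] q [-0.65  0.44  1.6   0.    1.1  -2.5 ]
shares [-0.43  -0.134  0.606]
top zero_top 0.51 [ 561. -274.   47.] ctl -39 -17
top cover_press 0.9 [ 604. -241.  119.] ctl 12 2
side zero_top 0.58 [ 563. -288.   44.] ctl -41 -31
side cover_press 0.93 [ 606. -243.  117.] ctl 13 0
```

View pics/s2.png

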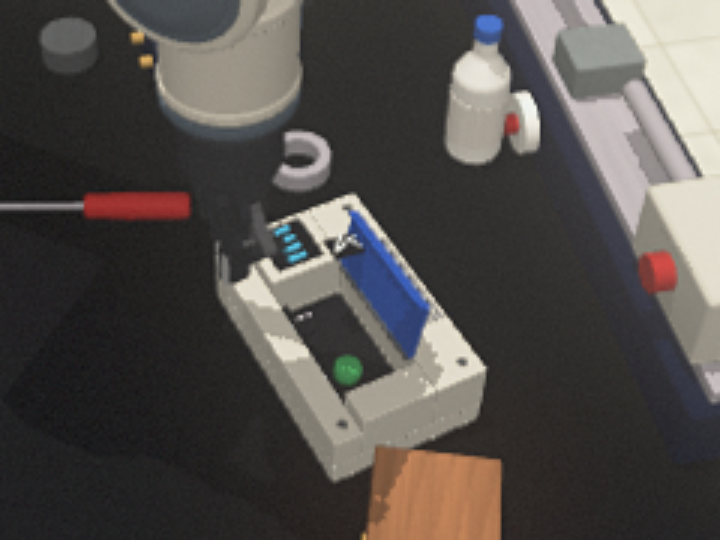

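The cover stands fully open (blue plate at crop (390, 285)) and the green button is at crop (348, 370), where expected. Next I press it.

Request:
play_rows --pt "-1 -0.1 -0.03 0 0" --pt "-1 -0.25 -0.08 0 0" --pt "-1 -0.42 -0.134 0.05 0" --pt "-1 -0.42 -0.134 0.2 0" --pt "-1 -0.42 -0.134 0.35 0" --pt "-1 -0.42 -0.134 0.5 0" --pt "-1 -0.42 -0.134 0.6 0" --pt "-1 -0.42 -0.134 0.64 0" --pt "-1 -0.42 -0.134 0.65 0" --pt "-1 -0.42 -0.134 0.65 0"

```text
time_s: 9.1
ee_pos: [558.5, -285.8, 52.5]
eef_rot: [-0.0, -0.139, 0.99, 0.0]
ft_force: [0.2, -1.2, 1.1]
width: -0.002
grip_force: 0.0
```

Request:
play_rows --pt "-1 0 0 0.01 0" --pt "-1 0 0 0.018 0" --pt "-1 0 0 0.026 0" --pt "-1 0 0 0.034 0" --pt "-1 0 0 0.042 0" --pt "-1 0 0 0.046 0" --pt "-1 0 0 0.048 0" --pt "-1 0 0 0.05 0" --pt "-1 0 0 0.05 0" --pt "-1 0 0 0.05 0"

```text
time_s: 9.93
ee_pos: [558.5, -285.8, 42.4]
eef_rot: [0.0, -0.139, 0.99, -0.0]
ft_force: [3.0, -1.6, 2.7]
width: 0.003
grip_force: 1.6
```

```bash
python3 -c "
from h import *
st()"
```

```text
t 9.93 p [ 558.5 -285.8   42.4] ctl [-44.7, -27.8, 42.4] yaw err 0.05 F [ 3.  -1.6  2.7] q [-0.57  0.72  1.51 -0.    0.91 -2.42]
```

Request:
play_rows --pt "-1 0 0 0.003 0" --pt "-1 0 0 0.006 0" --pt "-1 0 0 0.009 0" --pt "-1 0 0 0.011 0" --pt "-1 0 0 0.012 0" --pt "-1 0 0 0.013 0" --pt "-1 0 0 0.013 0" --pt "-1 0 0 0.013 0" --pt "-1 0 0 0.013 0" --pt "-1 0 0 0.013 0"

```text
time_s: 10.77
ee_pos: [558.6, -285.9, 40.7]
eef_rot: [0.0, -0.139, 0.99, -0.0]
ft_force: [-2.8, 0.4, 20.4]
width: 0.001
grip_force: 10.1
```

Request:
play_rows --pt "-1 0 0 -0.03 0" --pt "-1 0 0 -0.15 0" --pt "-1 0 0 -0.3 0" --pt "-1 0 0 -0.45 0" --pt "-1 0 0.05 -0.6 0" --pt "-1 -0.05 0.1 -0.6 0" --pt "-1 -0.2 0.139 -0.6 0" --pt "-1 -0.35 0.139 -0.6 0" --pt "-1 -0.45 0.139 -0.6 0" --pt "-1 -0.45 0.139 -0.6 0"

```text
time_s: 11.6
ee_pos: [639.9, -232.3, 159.0]
eef_rot: [0.0, -0.14, 0.99, 0.0]
ft_force: [-1.1, -0.2, -0.1]
width: 0.003
grip_force: 0.0
```

```bash
python3 - <<'E'
from h import *
p,M=st()
im=camera("side");camera("top")
for c in("side","top"):
  for d in pinpoint("cover_press",c)[:1]:
    L=np.array(d["location"]);print(round(d["confidence"],2),L.round(),"ctl",round((L-H)@X),round((L-H)@Y))
cv2.imwrite("pics/s3.png",cv2.resize(im[160:340,230:470],None,fx=3,fy=3))
d=p-H
r=53
for th in (100,90,80,70,60,50,40,30,20,12,6,0):
    t=np.deg2rad(th);rr=r if th>20 else r+4
    x=-rr*np.cos(t)+2.5*np.sin(t)+11;z=67.5+rr*np.sin(t)+2.5*np.cos(t)
    print(th,round(x),round(z),"shares",((d@X-x)/200).round(3),((p[2]-z)/200).round(3))
E
```

```text
t 11.6 p [ 639.9 -232.3  159. ] ctl [48.4, 1.3, 159.0] yaw err 0.17 F [-1.1 -0.2 -0.1] q [-0.44  0.64  1.28  0.    1.22 -2.29]
0.8 [ 608. -243.  116.] ctl 15 0
100 23 119 shares 0.128 0.199
90 13 120 shares 0.174 0.192
80 4 120 shares 0.22 0.194
70 -5 118 shares 0.266 0.204
60 -13 115 shares 0.308 0.222
50 -21 110 shares 0.348 0.246
40 -28 103 shares 0.382 0.277
30 -34 96 shares 0.41 0.314
20 -42 89 shares 0.45 0.348
12 -44 82 shares 0.463 0.386
6 -45 76 shares 0.469 0.415
0 -46 70 shares 0.472 0.445
```

View pics/s3.png

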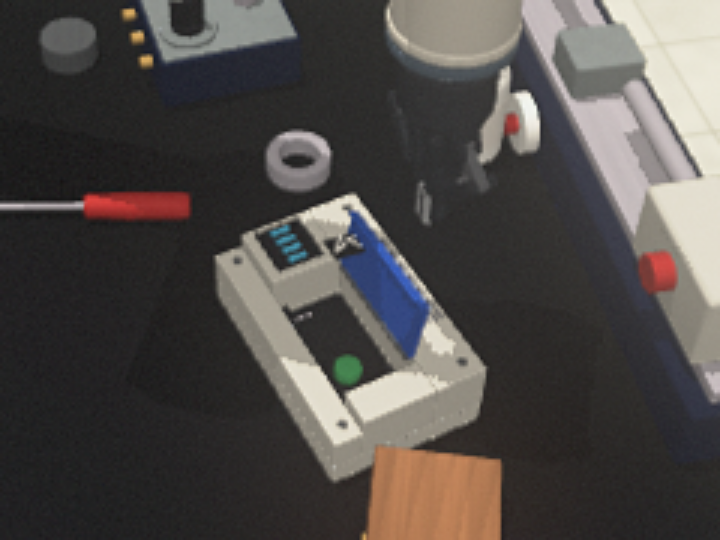

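The fingers are behind and above the open cover, and the button is back up (crop (348, 370)). Next I fold it down along an arc.

Request:
play_rows --pt "-1 0 0 0.1 0" --pt "-1 0 0 0.2 0" --pt "-1 0.05 0 0.22 0" --pt "-1 0.1 0 0.22 0" --pt "-1 0.14 0 0.21 0" --pt "-1 0.174 0 0.205 0" --pt "-1 0.22 0 0.205 0" --pt "-1 0.266 0 0.21 0" --pt "-1 0.308 0 0.225 0" --pt "-1 0.308 0 0.225 0"

```text
time_s: 12.63
ee_pos: [576.1, -251.5, 114.5]
eef_rot: [-0.001, -0.139, 0.99, 0.0]
ft_force: [0.4, 0.1, 1.2]
width: -0.002
grip_force: 0.4
```

```bash
python3 - <<'E'
from h import *
st()
im=camera("side")
for d in pinpoint("cover_press","side")[:1]:
    L=np.array(d["location"]);print(round(d["confidence"],2),L.round(),"ctl",round((L-H)@X),round((L-H)@Y))
cv2.imwrite("pics/s4.png",cv2.resize(im[160:340,230:470],None,fx=3,fy=3))
E
```

```text
t 12.63 p [ 576.1 -251.5  114.5] ctl [-18.3, 0.3, 114.5] yaw err 0.0 F [0.4 0.1 1.2] q [-0.51  0.62  1.46 -0.    1.06 -2.36]
0.69 [ 571. -252.  110.] ctl -23 1
```

View pics/s4.png

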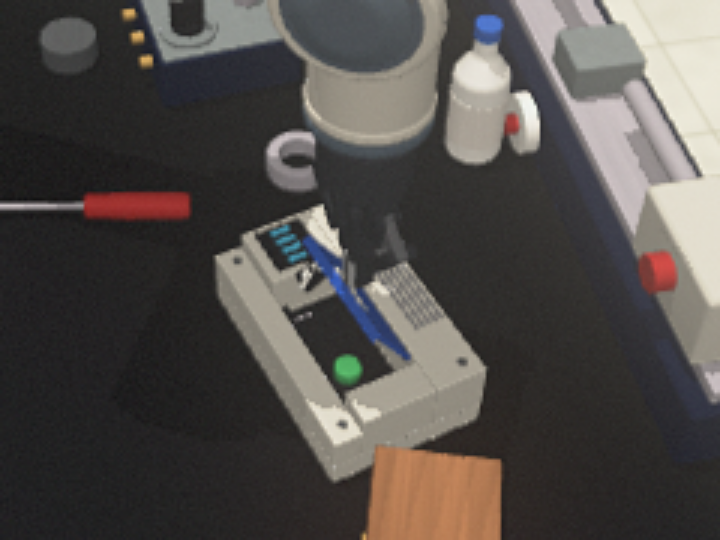

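The cover follows the fingers, standing at about 60° (blue plate at crop (355, 290)). I continue down.

Request:
play_rows --pt "-1 0.025 0 0.025 0" --pt "-1 0.06 0 0.06 0" --pt "-1 0.09 0 0.095 0" --pt "-1 0.12 0 0.13 0" --pt "-1 0.135 0 0.16 0" --pt "-1 0.145 0 0.19 0" --pt "-1 0.148 0 0.21 0" --pt "-1 0.148 0 0.225 0" --pt "-1 0.148 0 0.235 0" --pt "-1 0.148 0 0.24 0"

```text
time_s: 13.57
ee_pos: [549.4, -259.2, 66.3]
eef_rot: [-0.0, -0.139, 0.99, 0.0]
ft_force: [-1.1, 0.3, 3.2]
width: 0.002
grip_force: 1.1
```

Request:
play_rows --pt "-1 0 0 0.003 0" --pt "-1 0 0 0.006 0" --pt "-1 0 0 0.009 0" --pt "-1 0 0 0.012 0" --pt "-1 0 0 0.012 0" --pt "-1 0 0 0.012 0" --pt "-1 0 0 0.012 0" --pt "-1 0 0 0.012 0" --pt "-1 0 0 0.012 0" --pt "-1 0 0 0.012 0"

```text
time_s: 14.4
ee_pos: [549.6, -259.3, 65.0]
eef_rot: [0.0, -0.139, 0.99, -0.0]
ft_force: [-5.0, 2.1, 12.8]
width: -0.001
grip_force: 6.5
```

```bash
python3 -c "
from h import *
st()"
```

```text
t 14.4 p [ 549.6 -259.3   65. ] ctl [-45.9, 0.1, 65.0] yaw err 0.06 F [-5.   2.1 12.8] q [-0.54  0.67  1.55 -0.    0.92 -2.39]
```

Request:
play_rows --pt "-1 0 0 0.003 0" --pt "-1 0 0 0.005 0" --pt "-1 0 0 0.005 0" --pt "-1 0 0 0.005 0" --pt "-1 0 0 -0.02 0" --pt "-1 0 0 -0.06 0" --pt "-1 0 0 -0.15 0" --pt "-1 0.1 0 -0.3 0" --pt "-1 0.2 0 -0.45 0" --pt "-1 0.35 0 -0.6 0"

```text
time_s: 15.23
ee_pos: [483.2, -278.3, 185.2]
eef_rot: [0.0, -0.14, 0.99, -0.0]
ft_force: [-0.8, -0.8, 0.5]
width: -0.001
grip_force: 0.0
```

Request:
play_rows --pt "-1 0.1 0 0 0" --pt "-1 0.2 0.1 0 0" --pt "-1 0.2 0.2 0 0" --pt "-1 0.2 0.35 0 0" --pt "-1 0.2 0.5 0 0" --pt "-1 0.2 0.6 0 0" --pt "-1 0.2 0.6 0 0" --pt "-1 0.2 0.6 0 0" --pt "-1 0.2 0.6 0 0" --pt "-1 0.2 0.6 0 0"

```text
time_s: 16.07
ee_pos: [411.8, -175.0, 184.0]
eef_rot: [0.0, -0.139, 0.99, -0.0]
ft_force: [0.3, 0.6, 0.2]
width: 0.0
grip_force: 0.0
```

```bash
python3 - <<'E'
from h import *
st()
im=camera("side")
for d in pinpoint("cover_press","side")[:1]:
    L=np.array(d["location"]);print(round(d["confidence"],2),L.round())
cv2.imwrite("pics/s5.png",cv2.resize(im[160:340,230:470],None,fx=3,fy=3))
E
```

```text
t 16.07 p [ 411.8 -175.   184. ] ctl [-155.2, 119.1, 184.0] yaw err 0.02 F [0.3 0.6 0.2] q [-0.54  0.31  1.83 -0.    1.   -2.39]
0.93 [ 552. -261.   72.]
```

View pics/s5.png

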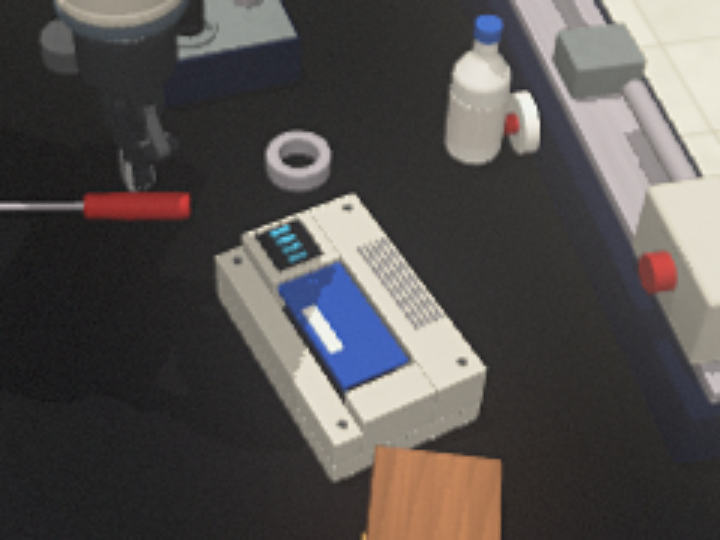

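The cover lies flush and latched (mark at crop (322, 330), as at the start), the arm is clear, and nothing else has moved.

```bash
python3 -c "
from workcell import *
print(finish_job())"
```

```text
the job is handed in; nothing more can be done
None
```

The gauge controller is zeroed and the job handed in at about 16 s: the cover popped open, the green button went fully down and came back up, and the cover is latched flush again, with the arm clear and nothing else touched.

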